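Unclip the print-block tote and lay its inky lid in the tray

ROBOT

A 7-joint arm with a two-finger parallel gripper is mounted at the origin on the work surface. World frame = base frame: x ahead of the robot, y to its left, z up, the work surface at z = 0. Lengths are in m, angles in degrees, forces in N, time in s.
With the tool pointing down it reaches from about 0.425 to 0.875 m from the base axis. Payload 4.7 kg.
Tool frame: the origin (TCP) lies at the very end of the fingers, on their centre line; the grasp point (between the pads) lies 19 mm behind it; z points along the fingers, y is the line along which they close (so a half turn about z gives the same grasp; the last joint's range is limited). The gripper opens to 87 mm and grips with 3 to 60 N. Pads are 19 mm wide; open, the fingers measure 117 mm over their backs; the gripper's body (75 mm by 190 mm) begins 51 mm behind the grasp point.
Start: joints at [70.078, 18.392, -4.016, 83.108, 1.295, 78.541, -3.26], TCP at [0.23, -0.608, 0.223] pointing down, gripper open.
Joint ranges: [-163.93, 163.93], [-17.29, 119.83], [-79.2, 71.16], [3.27, 140.29], [-89.18, 269.18], [5.43, 117.66], [-154.24, 154.24]. Speed limits (degrees/s): [147.25, 147.25, 180, 180, 180, 180, 180].

INTERFACE

Orientations are given as [roll, pitch, yaw] about the fixed x, y, z axes, in that order (R = Rz(yaw) Ry(pitch) Rx(roll)).
In Python, from cell import telemetry, cams, env gives the robot as it stands.
- The arm moves only by the tool arm_command, never from a script. Its argument "series" is text: rows parted by semicolons, each of 5 numbers parted by spaces: the shift along the tool's x, y, z in mm, then the turn about the tool's z in rad, then the closure in counts, from 0 (fully open) to 255 (shut). A call has 1 to 20 rows; each row shifts and turns the commanded pose from where the row before left it, along the tool's axes as they then stand; what a row does not reach is not made up. A row lasts 1/12 s, in which the tool goes at most 41.7 mm and 7.16 degrees, less where a joint would pass 70% of its speed; a pose out of reach is approached as far as the arm can. A call is refused whole if a number of a shift passes 41.7 or a number of a turn 0.125, either way. A call with a gripper value outside its range is refused whole. The fingers move at their own pace and stop on an object; "squeeze" is the grip in N (left out, the last holds). Time passes only in rows, so rows that do not move let the fingers close. It gives the time, the measured TCP pose, the force, the opening and the grip force at its end, in the units of the state.
- telemetry.get_obs(): the state, without advancing time (a new reading comes with each control period).
- cams.read_camera(name): name is "scene" or "top"; returns the picture (384x512x3 uint8, blue, green, red); there is no depth.
- cams.calibration(name): a dict with "K" (3x3 intrinsics, pixels), "origin" and "rotation" of the camera in the world. Camera axes: x right, y down, z forward; pixel columns grow to the right and rows downward; lengths in m; the calibration is good to about 2 mm. A picture is of the moment at which its call begins. calibration takes no time and is no camera call.
- env.sign_off(): hands the job in; it is judged then, once.
The state is a dict: "time_s": time; "qpos": joint angles; "joint_velocities": joint speeds; "effort": joint torques, N m; "tool_pos": TCP position; "tool_rot": TCP orientation; "force": force on the tool from outside, world axes, zero at the start; "wrist_torque": the same for the moment, N m; "grip_width": finger opening in m; "grasp_force": force on a finger pad.
Only numpy, scipy, OpenCV 4.12 (cv2) and the standard library are available. Lean on these libraries where they do the work, as an engineer would, in place of code of your own. Each camera call takes 0.05 s, during which the arm holds its last target. There are 200 camera calls.

TASK

Open the tote of print blocks: first flip both sprung clips off the ends of its lid, so that they stay swung open, and only then lift the lid off by its handle. The lid is inky, so set it down, without dropping it, flat in the shallow metal tray with the handle up and let go; leave the clips open, and leave the ink roller and the lino block lying between tote and tray where they are.

Things in the scene. Friction and masses are not known exactly. Their poses are not given: they have to be found in the camera images.
- tote: grey plastic tote on a rubber mat, stands firm, 170 x 130 mm outside, walls 4 mm, rim 105 mm high. Origin: centre of its underside on the table; x along its long side, z up. A sprung steel clip hinged on each short end (at x = +93 and -93 mm, 82 mm up) hooks over the lid's edge. It stands left or right of the tray; its inside holds fixed blocks, well below the lid
- lid: lid: loose white plastic plate 190 x 138 x 6 mm, about 0.25 kg, x along its long side (as the tote's), with a lip below, 158 x 118 mm outside and 8 mm deep, that drops into the tote with 2 mm play all round. Origin: centre of the lip's underside. On the tote, the plate's top face is 111 mm above the table
- lid_handle (a point): centre of the lid's handle, 38 mm above the lid's origin, 24 mm above the plate's top face (135 mm above the table at the start); axes as the lid. Handle: black bar along the lid's x, 80 mm long, 18 mm wide, its top 12 mm above this point, on two posts as wide as the bar, 12 mm long, at x = +34 and -34 mm; between posts it is open below this point. Pinch it across y
- clip_a (a joint): hinge angle of the clip at the tote's +x end: 0 hooked over the lid, grows as its top swings outward (away from the lid) and down, 2.0 fully open. An over-centre spring pulls it shut below 0.5 rad and throws it open beyond, where it stays; about 5 N at the tab starts it, less later
- clip_b (a joint): the same for the clip at the tote's -x end; its top swings outward towards the tote's -x
- clip_a_tab (a point): middle of the inner face (towards the lid) of clip a's upright steel tab, 60 mm wide along the tote's y, 4 mm thick, top 149 mm above the table. Shut: this point is at x = 100, y = 0, z = 134 mm in the tote's frame. Below it a hook reaches 14 mm inwards over the lid, its top 118 mm above the table. A shut gripper fits between handle and tab to push it out
- clip_b_tab (a point): the same on clip b: at x = -100, y = 0, z = 134 mm in the tote's frame when shut
- tray_floor (a point): centre of the inner floor (4 mm above the table) of a shallow metal tray, 242 x 192 mm inside, walls 12 mm above that floor, x along its long side; it stands firm
- brayer: hand ink roller lying along its x, 155 mm long, 66 mm wide, 32 mm high, loose; only to be left alone
- block: wood-backed lino block lying flat, 100 x 70 x 16 mm, loose; only to be left alone
Not all that is in view belongs to the job. There is more than one size of the lid; the one meant has the size given above.

How it is judged:
By the outcome, as a careful person would: the job done as asked, in the order asked, and still so for the second after the job is handed in, with the robot touching nothing.
It also fails if it takes over 61 s, if anything falls off the work surface, if the arm or the gripper's body presses on something with over 40 N, if the wrist force passes 120 N, or if a joint passes its speed limit or range.

## Working session

There is one attempt and no reset: what is moved stays moved. The work goes in short steps, Python scripts to look and compute and a tool call to move; the robot and the scene stay as the last step left them, time stands still between calls to the robot, and variables do not carry over. Pictures are saved under pics/ and viewed, at most 10 in all, crops included, and the job is handed in when it is done.

Besides the shell and the picture viewer there is one more tool, called by a JSON object that holds its "api" and its "payload", one argument or row to a line. arm_command: Moves the arm, as the interface text tells. Its arguments: {"type":"object","properties":{"series":{"type":"string"},"squeeze":{"type":"number"}},"required":["series"]}

```bash
mkdir -p pics
python3 - <<'E'
from cell import telemetry, cams
import cv2
for n in("scene","top"):
    im=cams.read_camera(n); cv2.imwrite(f"pics/{n}0.png",im)
    c=cams.calibration(n); print(n,c)
o=telemetry.get_obs(); print(o['time_s'],o['tool_pos'],o['tool_rot'],o['grip_width'])
E
```

```text
scene {'K': array([[486.76428451,   0.        , 263.47682058],
       [  0.        , 486.76428451, 191.78532627],
       [  0.        ,   0.        ,   1.        ]]), 'origin': array([ 1.23160162, -0.67145985,  1.27864788]), 'rotation': array([-139.17003043,    0.70657932,   49.01711662])}
top {'K': array([[353.7985142 ,   0.        , 257.10926539],
       [  0.        , 353.7985142 , 191.83219885],
       [  0.        ,   0.        ,   1.        ]]), 'origin': array([ 0.37762989, -0.00579811,  1.17809925]), 'rotation': array([-1.75560680e+02, -7.08713811e-02, -9.01802993e+01])}
0.1 [ 0.22985477 -0.60751458  0.22161205] [-1.79907439e+02  6.29083338e-03  2.07306595e+01] 0.08680532855481254
```

View pics/scene0.png

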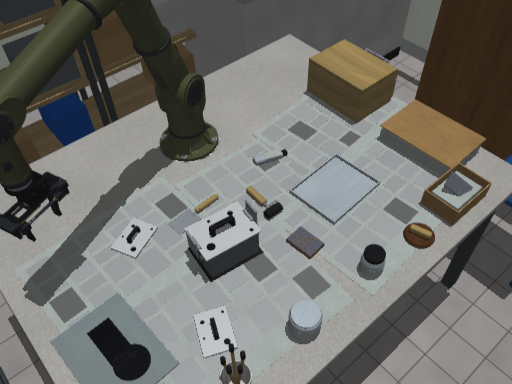

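View pics/top0.png

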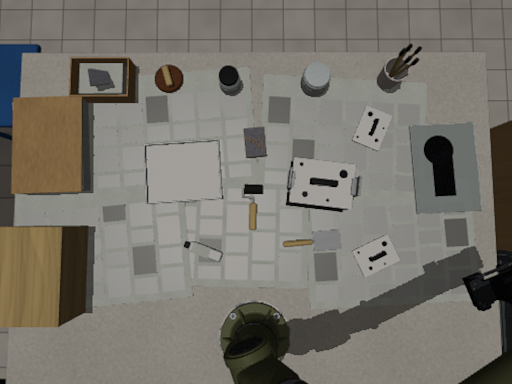

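The scene picture shows the tote at (225,235) and the tray at (335,187). The top picture shows the tote with its white lid at (323,182), clips at columns 291 and 357, the tray at (184,171), and the brayer and block between them around (253,200) and (255,142). The two loose lids on the right are smaller decoys.

```bash
cat > h.py <<'E'
import numpy as np, cv2
from scipy.spatial.transform import Rotation as R
from cell import cams
def ray(n,px):
    c=cams.calibration(n); K=c['K']
    d=R.from_euler('xyz',c['rotation'],degrees=True).apply(np.linalg.solve(K,[px[0],px[1],1]))
    return c['origin'],d
def plane(n,px,z):
    o,d=ray(n,px); return o+d*(z-o[2])/d[2]
def proj(n,P):
    c=cams.calibration(n)
    q=c['K']@R.from_euler('xyz',c['rotation'],degrees=True).inv().apply(np.array(P)-c['origin'])
    return q[:2]/q[2]
def blob(mask,roi):
    x0,y0,x1,y1=roi; m=np.zeros_like(mask); m[y0:y1,x0:x1]=mask[y0:y1,x0:x1]
    cs,_=cv2.findContours(m,cv2.RETR_EXTERNAL,cv2.CHAIN_APPROX_NONE)
    return max(cs,key=cv2.contourArea)
def rect(n,c,z):
    p=np.array([plane(n,q[0],z)[:2] for q in c]).astype(np.float32)*1000
    return cv2.minAreaRect(p)
E
python3 - <<'E'
from h import *
t=cv2.imread('pics/top0.png'); s=cv2.imread('pics/scene0.png')
g=cv2.cvtColor(t,cv2.COLOR_BGR2GRAY); gs=cv2.cvtColor(s,cv2.COLOR_BGR2GRAY)
W=(g>215).astype(np.uint8)
print('lid',rect('top',blob(W,(285,150,365,212)),.111))
B=(g<60).astype(np.uint8)
print('handle',rect('top',blob(B,(305,172,342,194)),.147))
c=blob(cv2.Canny(g,40,120),(135,130,232,212)); print('tray',rect('top',c,.016),cv2.boundingRect(c))
B=(gs<50).astype(np.uint8); 
print('handle scene',rect('scene',blob(B,(200,215,250,245)),.14))
v=np.hstack([cv2.resize(t[150:215,275:370],None,fx=5,fy=5,interpolation=cv2.INTER_CUBIC)])
w=cv2.resize(s[195:275,180:270],None,fx=3.6,fy=3.6,interpolation=cv2.INTER_CUBIC)
w=cv2.resize(w,(325*90//80,325)); v=v[:325]
cv2.imwrite('pics/c1.png',np.hstack([v[:, :430],w]) )
E
```

```text
Traceback (most recent call last):
  File "h.py", line 17, in blob
    return max(cs,key=cv2.contourArea)
ValueError: max() iterable argument is empty
```

Run:
```python
from h import *
t=cv2.imread('pics/top0.png'); s=cv2.imread('pics/scene0.png')
g=cv2.cvtColor(t,cv2.COLOR_BGR2GRAY); gs=cv2.cvtColor(s,cv2.COLOR_BGR2GRAY)
print('grey at lid, mat, tray', g[165,320],g[165,375],g[150,180],g[195,300], g[182,323])
T=0.93*float(g[163:168,310:330].mean())
print('lid',rect('top',blob((g>T).astype(np.uint8),(285,150,365,212)),.111),T)
print('handle',rect('top',blob((g<80).astype(np.uint8),(305,172,342,194)),.147))
c=blob(cv2.dilate(cv2.Canny(g,40,120),np.ones((3,3))),(135,130,232,212)); print('tray',rect('top',c,.016),cv2.boundingRect(c))
print('handle scene',rect('scene',blob((gs<60).astype(np.uint8),(205,215,250,245)),.14))
v=cv2.resize(t[150:215,280:366],None,fx=5,fy=5,interpolation=cv2.INTER_CUBIC)
w=cv2.resize(s[200:265,183:255],None,fx=5,fy=5,interpolation=cv2.INTER_CUBIC)
cv2.imwrite('pics/c1.png',np.hstack([v,w]))
```

```text
grey at lid, mat, tray 158 138 158 160 24
lid ((488.686767578125, -205.91116333007812), (187.30734252929688, 135.52920532226562), 82.90742492675781) 147.3306
handle ((485.99005126953125, -201.92640686035156), (80.1547622680664, 20.561006546020508), 84.6036148071289)
tray ((528.7356567382812, 235.28640747070312), (280.36456298828125, 246.4119110107422), 89.8214111328125) (142, 137, 85, 75)
handle scene ((497.98614501953125, -213.35586547851562), (87.88402557373047, 39.435302734375), 86.92922973632812)
```

View pics/c1.png

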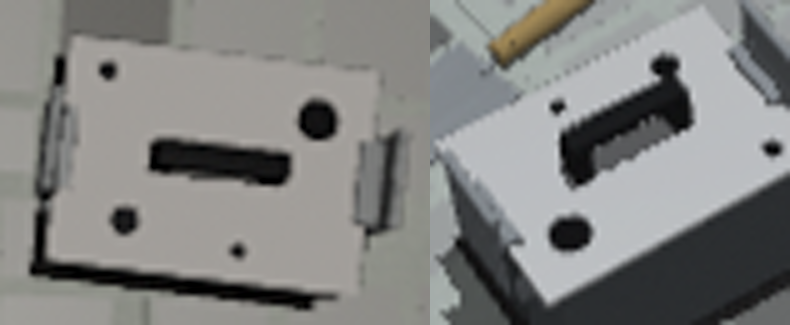

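The crop shows both clips shut on the short ends of the lid, with the handle centred at about (486–489, -202…-206) mm and a yaw of about 83.5°. The lid measures 187x136 mm, which matches the size given. First I'll go to the -y end with the gripper shut.

{"api": "arm_command", "payload": {
  "series": "32 -20.4 0 0 255;32 -20.4 0 0 255;32 -20.4 0 0 255;32 -20.4 0 0 255;32 -20.4 0 0 255;32 -20.4 0 0 255;32 -20.4 0 0 255;32 -20.4 0 0 255;32 -20.4 0 0 255;32 -20.4 0 0 255;32 -20.4 0 0 255;0 0 0 -0.1218 255;0 0 0 -0.1218 255;0 0 0 -0.1218 255;0 0 0 -0.1218 255;0 0 0 -0.1218 255;0 0 0 -0.1218 255;0 0 0 -0.1218 255;0 0 0 -0.1218 255;0 0 0 -0.1218 255",
  "squeeze": 20
}}

```text
time_s: 1.77
tool_pos: [0.4795, -0.2733, 0.2221]
tool_rot: [-179.9, -0.0, 83.9]
force: [-0.2, -0.5, -0.2]
grip_width: 0.0004
grasp_force: 0.0
```

```bash
cat >> h.py <<'E'
def togo(p,yaw):
    "shift (mm, tool axes) and turn (rad) from the present pose"
    from cell import telemetry
    o=telemetry.get_obs(); r=R.from_euler('xyz',o['tool_rot'],degrees=True)
    print('t',round(o['time_s'],2),'tcp',np.round(o['tool_pos'],4),np.round(o['tool_rot'],1),'F',np.round(o['force'],1),'w',round(o['grip_width'],4),'q7',round(o['qpos'][6]))
    print(' shift',np.round(r.inv().apply(np.array(p)-o['tool_pos'])*1000,1),'turn',round(-np.radians(yaw-o['tool_rot'][2]),3))
def lid(x,y,z,c=(.4875,-.204),yaw=83.5):
    a=np.radians(yaw); return [c[0]+x*np.cos(a)-y*np.sin(a),c[1]+x*np.sin(a)+y*np.cos(a),z]
E
python3 - <<'E'
from h import *
togo(lid(-.07,0,.125),83.5)
t=cv2.imread('pics/top0.png'); g=cv2.cvtColor(t,cv2.COLOR_BGR2GRAY)
# tray: dark rim lines
for T in(90,110,125):
    c=blob((g<T).astype(np.uint8),(138,132,230,212)); print(T,rect('top',c,.016))
im=cams.read_camera('scene'); cv2.imwrite('pics/s1.png',cv2.resize(im[120:340,120:400],None,fx=2.5,fy=2.5))
E
```

```text
t 1.77 tcp [ 0.4795 -0.2733  0.2221] [-179.9   -0.    83.9] F [-0.2 -0.5 -0.2] w 0.0004 q7 18
 shift [-0.3  0.2 97.1] turn 0.007
90 ((599.8985595703125, 364.4656982421875), (43.91046142578125, 3.29929256439209), 5.553591728210449)
110 ((626.0208129882812, 294.9427795410156), (53.09988784790039, 171.8531951904297), 22.86605453491211)
125 ((538.0137329101562, 237.9209747314453), (204.40298461914062, 253.5265655517578), 4.13695764541626)
```

View pics/s1.png

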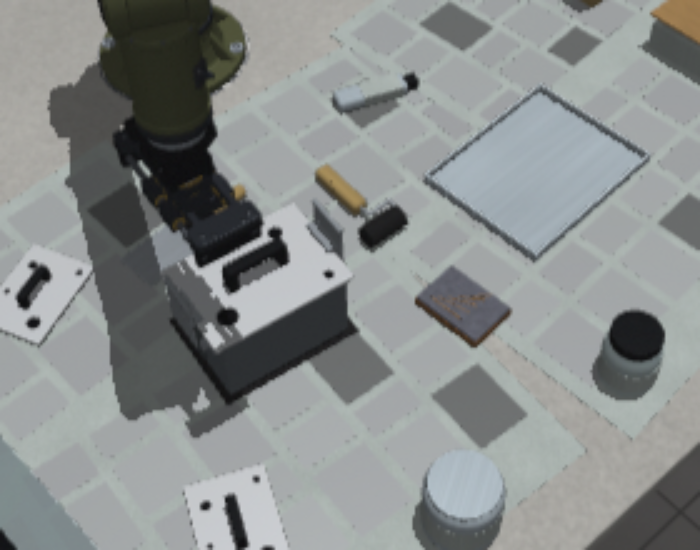

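The gripper is over the gap at the lid's -x end. The tray lies clear to the right, with its centre at about (538, 238) mm and its long side at about 94°. Now I'll lower it.

{"api": "arm_command", "payload": {
  "series": "0 0 25 0.007 255;0 0 25 0 255;0 0 25 0 255;0 0 12 0 255;0 0 10 0 255;0 0 0 0 255"
}}

```text
time_s: 2.32
tool_pos: [0.4787, -0.2729, 0.1237]
tool_rot: [-179.8, -0.1, 83.1]
force: [-0.8, -0.2, 0.6]
grip_width: 0.0008
grasp_force: 0.0
```

{"api": "arm_command", "payload": {
  "series": "-6 0 0 0 255;-6 0 0 0 255;-6 0 0 0 255;-5 0 0 0 255;-5 0 0 0 255"
}}

```text
time_s: 2.73
tool_pos: [0.4773, -0.3005, 0.1262]
tool_rot: [179.9, -0.1, 83.1]
force: [1.4, 5.7, -1.0]
grip_width: 0.0004
grasp_force: 2.5
```

{"api": "arm_command", "payload": {
  "series": "-5 0 0 0 255;-5 0 0 0 255;-5 0 0 0 255;-5 0 0 0 255;-5 0 0 0 255;-5 0 0 0 255;-5 0 0 0 255;-5 0 0 0 255;0 0 0 0 255;0 0 -30 0 255;0 0 -40 0 255;0 0 -30 0 255;0 0 0 0 255"
}}

```text
time_s: 3.82
tool_pos: [0.475, -0.3429, 0.2331]
tool_rot: [179.4, 0.4, 83.1]
force: [-0.4, -0.3, 0.1]
grip_width: 0.0007
grasp_force: 0.0
```

Run:
```python
from h import *
togo(lid(.07,0,.225),83.5)
im=cams.read_camera('scene'); cv2.imwrite('pics/s2.png',cv2.resize(im[170:300,150:300],None,fx=3,fy=3))
```

```text
t 3.82 tcp [ 0.475  -0.3429  0.2331] [179.4   0.4  83.1] F [-0.4 -0.3  0.1] w 0.0007 q7 23
 shift [209.4  -4.7   6.8] turn -0.006
```

View pics/s2.png

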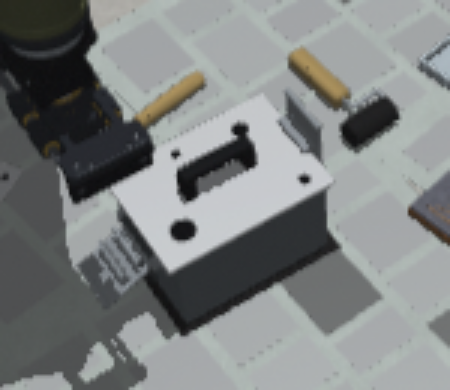

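The clip at the -y end is swung down and open at (110,260). The other one stands shut at (300,120), so that's next.

{"api": "arm_command", "payload": {
  "series": "35 -0.7 0 -0.006 255;35 -0.7 0 0 255;35 -0.7 0 0 255;35 -0.7 0 0 255;35 -0.7 0 0 255;34 -0.7 0 0 255;0 0 0 0 255"
}}

```text
time_s: 4.45
tool_pos: [0.492, -0.1241, 0.225]
tool_rot: [-180.0, -0.2, 84.1]
force: [0.7, 0.8, -0.9]
grip_width: 0.0002
grasp_force: 0.0
```

Run:
```python
from h import *
togo(lid(.07,0,.125),83.5)
```

```text
t 4.45 tcp [ 0.492  -0.1241  0.225 ] [-180.    -0.2   84.1] F [ 0.7  0.8 -0.9] w 0.0002 q7 5
 shift [-10.3   4.6  99.9] turn 0.011
```

{"api": "arm_command", "payload": {
  "series": "0 0 0 0 255;0 0 0 0 255;0 0 0 0 255"
}}

```text
time_s: 4.7
tool_pos: [0.4909, -0.1344, 0.2249]
tool_rot: [-179.9, 0.0, 83.4]
force: [0.1, -0.6, 0.4]
grip_width: 0.0004
grasp_force: 0.0
```

Run:
```python
from h import *
togo(lid(.07,0,.125),83.5)
```

```text
t 4.7 tcp [ 0.4909 -0.1344  0.2249] [-179.9    0.    83.4] F [ 0.1 -0.6  0.4] w 0.0004 q7 5
 shift [ 0.5  4.6 99.9] turn -0.003
```

{"api": "arm_command", "payload": {
  "series": "0 4.5 20 0 255;0 0 30 0 255;0 0 25 0 255;0 0 15 0 255;0 0 9 0 255;0 0 0 0 255;0 0 0 0 255"
}}

```text
time_s: 5.28
tool_pos: [0.496, -0.1342, 0.1267]
tool_rot: [-180.0, -0.0, 83.4]
force: [-0.1, -0.3, 1.1]
grip_width: 0.0003
grasp_force: 0.0
```

{"api": "arm_command", "payload": {
  "series": "6 0 0 0 255;6 0 0 0 255;6 0 0 0 255;5 0 0 0 255;5 0 0 0 255"
}}

```text
time_s: 5.7
tool_pos: [0.4992, -0.107, 0.1269]
tool_rot: [179.9, 0.2, 83.4]
force: [0.3, -4.6, -1.4]
grip_width: 0.0006
grasp_force: 1.9
```

{"api": "arm_command", "payload": {
  "series": "5 0 0 0 255;5 0 0 0 255;5 0 0 0 255;5 0 0 0 255;5 0 0 0 255;5 0 0 0 255;5 0 0 0 255;5 0 0 0 255;0 0 0 0 255;0 0 -30 0 255;0 0 -40 0 255;0 0 -30 0 255;0 0 0 0 0;0 0 0 0 0;0 0 0 0 0"
}}

```text
time_s: 6.95
tool_pos: [0.5033, -0.066, 0.226]
tool_rot: [-180.0, 0.0, 83.5]
force: [-0.3, 0.1, -0.2]
grip_width: 0.0133
grasp_force: 0.0
```

Run:
```python
from h import *
togo(lid(0,0,.225),83.5)
im=cams.read_camera('scene'); cv2.imwrite('pics/s3.png',cv2.resize(im[150:300,170:320],None,fx=3,fy=3))
t=cams.read_camera('top'); cv2.imwrite('pics/t3.png',t); g=cv2.cvtColor(t,cv2.COLOR_BGR2GRAY)
for T in(120,125,130):
    c=blob((g<T).astype(np.uint8),(138,132,230,212)); print(T,rect('top',c,.016))
```

```text
t 6.95 tcp [ 0.5033 -0.066   0.226 ] [-180.     0.    83.5] F [-0.3  0.1 -0.2] w 0.0133 q7 -3
 shift [-138.9    0.     1.1] turn -0.001
120 ((626.0208129882812, 294.9427795410156), (53.09988784790039, 171.8531951904297), 22.86605453491211)
125 ((569.6685180664062, 329.36474609375), (123.17976379394531, 251.5734405517578), 53.868595123291016)
130 ((537.1676635742188, 236.46334838867188), (197.682861328125, 250.04022216796875), 3.7740437984466553)
```

View pics/s3.png

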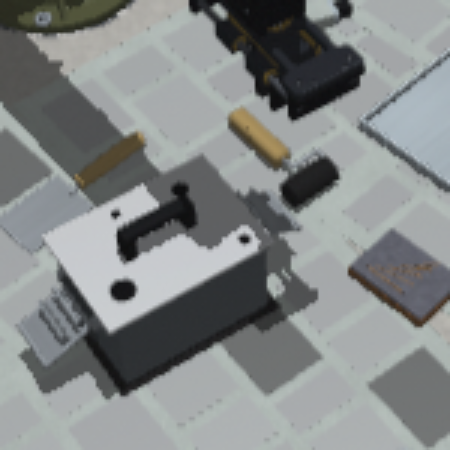

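Both clips are open; the far one no longer stands above the lid. Next is the handle.

{"api": "arm_command", "payload": {
  "series": "-23 0 0 0 0;-23 0 0 0 0;-23 0 0 0 0;-23 0 0 0 0;-23 0 0 0 0;-24 0 0 0 0;0 0 0 0 0;0 0 0 0 0;0 0 0 0 0;0 0 0 0 0"
}}

```text
time_s: 7.88
tool_pos: [0.4879, -0.2025, 0.2259]
tool_rot: [-179.9, -0.1, 83.6]
force: [0.0, 0.7, 0.2]
grip_width: 0.0843
grasp_force: 0.0
```

Run:
```python
from h import *
togo(lid(0,0,.119),83.5)
```

```text
t 7.88 tcp [ 0.4879 -0.2025  0.2259] [-1.799e+02 -1.000e-01  8.360e+01] F [0.  0.7 0.2] w 0.0843 q7 11
 shift [ -1.7  -0.2 106.9] turn 0.002
```

{"api": "arm_command", "payload": {
  "series": "-1 0 20 0 0;0 0 30 0 0;0 0 25 0 0;0 0 15 0 0;0 0 10 0 0;0 0 7 0 0;0 0 0 0 0;0 0 0 0 0;0 0 0 0 255;0 0 0 0 255;0 0 0 0 255;0 0 0 0 255;0 0 0 0 255;0 0 0 0 255;0 0 0 0 255;0 0 0 0 255",
  "squeeze": 35
}}

```text
time_s: 9.22
tool_pos: [0.4878, -0.205, 0.1196]
tool_rot: [180.0, 0.0, 83.5]
force: [0.1, 0.2, -0.4]
grip_width: 0.041
grasp_force: 0.0
```

{"api": "arm_command", "payload": {
  "series": "0 0 0 0 255;0 0 0 0 255;0 0 0 0 255;0 0 0 0 255;0 0 0 0 255;0 0 0 0 255;0 0 0 0 255;0 0 0 0 255"
}}

```text
time_s: 9.88
tool_pos: [0.4879, -0.2049, 0.1195]
tool_rot: [180.0, 0.0, 83.5]
force: [1.1, -0.1, -0.5]
grip_width: 0.0174
grasp_force: 35.0
```

{"api": "arm_command", "payload": {
  "series": "0 0 -3 0 255;0 0 -4 0 255;0 0 -5 0 255;0 0 -6 0 255;0 0 -8 0 255;0 0 -10 0 255;0 0 -10 0 255;0 0 -10 0 255;0 0 -10 0 255;0 0 -8 0 255;0 0 -6 0 255;0 0 -3 0 255;0 0 0 0 255;0 0 0 0 255"
}}

```text
time_s: 11.05
tool_pos: [0.4876, -0.2049, 0.2023]
tool_rot: [-180.0, -0.0, 83.5]
force: [0.3, 0.6, -3.0]
grip_width: 0.0171
grasp_force: 35.0
```

Run:
```python
from h import *
togo([.5375,.237,.2025],94)
t=cams.read_camera('top'); s=cams.read_camera('scene')
cv2.imwrite('pics/c4.png',np.hstack([cv2.resize(t[120:240,130:400],None,fx=1.8,fy=1.8),cv2.resize(s[150:300,170:310],(202,216))]))
g=cv2.cvtColor(t,cv2.COLOR_BGR2GRAY)
```

```text
t 11.05 tcp [ 0.4876 -0.2049  0.2023] [-180.    -0.    83.5] F [ 0.3  0.6 -3. ] w 0.0171 q7 11
 shift [ 4.447e+02 -6.000e-01 -1.000e-01] turn -0.184
```

View pics/c4.png

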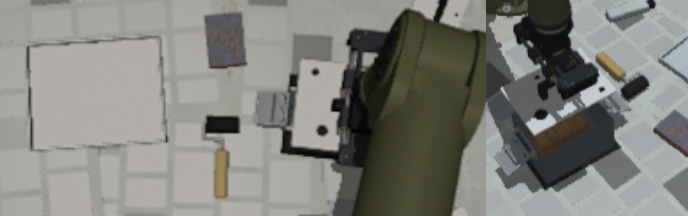

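The lid has been lifted clear, with the clips still open and the tray empty at the left. I'll carry it across.

{"api": "arm_command", "payload": {
  "series": "10 0 0 0 255;20 0 0 0 255;30 0 0 0 255;30 0 0 0 255;30 0 0 0 255;30 0 0 0 255;30 0 0 0 255;30 0 0 0 255;30 0 0 0 255;30 0 0 0 255;30 0 0 0 255;30 0 0 0 255;30 0 0 0 255;30 0 0 0 255;25 0 0 0 255;20 0 0 0 255;10 0 0 0 255;0 0 0 -0.06 255;0 0 0 -0.06 255;0 0 0 -0.06 255"
}}

```text
time_s: 12.82
tool_pos: [0.5378, 0.2371, 0.202]
tool_rot: [-179.9, 0.0, 94.0]
force: [-0.2, 0.2, -2.8]
grip_width: 0.0175
grasp_force: 35.0
```

{"api": "arm_command", "payload": {
  "series": "0 0 0 0 255;0 0 0 0 255;0 0 0 0 255;0 0 0 0 255"
}}

```text
time_s: 13.15
tool_pos: [0.5382, 0.2369, 0.2025]
tool_rot: [-180.0, 0.0, 93.7]
force: [-0.0, 1.0, -1.9]
grip_width: 0.0175
grasp_force: 35.0
```

Run:
```python
from h import *
togo([.5375,.237,.026],94)
s=cams.read_camera('scene'); cv2.imwrite('pics/s5.png',cv2.resize(s[110:300,190:420],None,fx=2.6,fy=2.6))
```

```text
t 13.15 tcp [0.5382 0.2369 0.2025] [-180.     0.    93.7] F [-0.   1.  -1.9] w 0.0175 q7 -32
 shift [  0.2  -0.7 176.5] turn -0.005
```

View pics/s5.png

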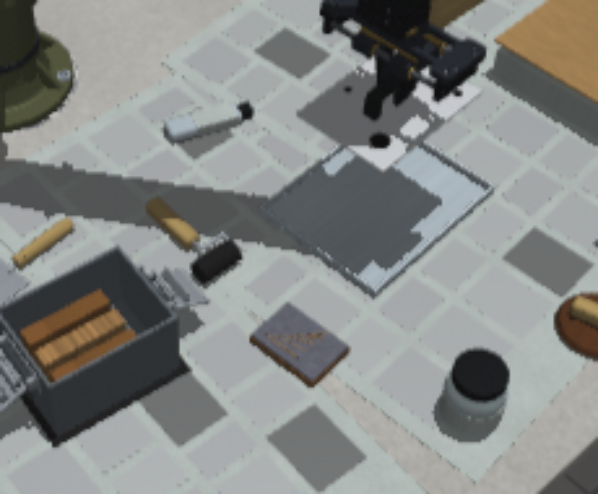

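The lid is held level above the tray. The tote is open with both clips hanging out, and the roller and block haven't been disturbed. Now I'll lower it to just above the floor.

{"api": "arm_command", "payload": {
  "series": "0 0 10 0 255;0 0 20 0 255;0 0 25 0 255;0 0 25 0 255;0 0 25 0 255;0 0 20 0 255;0 0 15 0 255;0 0 12 0 255;0 0 8 0 255;0 0 5 0 255;0 0 3 0 255;0 0 0 0 255;0 0 0 0 255;0 0 0 0 255"
}}

```text
time_s: 14.37
tool_pos: [0.5389, 0.2375, 0.0354]
tool_rot: [179.9, -0.0, 93.8]
force: [0.7, -0.6, -3.0]
grip_width: 0.0177
grasp_force: 35.0
```

{"api": "arm_command", "payload": {
  "series": "0 0 2 0 255;0 0 2 0 255;0 0 1 0 255;0 0 1 0 255;0 0 1 0 255;0 0 0 0 255;0 0 0 0 255"
}}

```text
time_s: 14.95
tool_pos: [0.5382, 0.2371, 0.0274]
tool_rot: [-180.0, 0.0, 93.8]
force: [0.3, 0.1, -2.7]
grip_width: 0.0173
grasp_force: 35.0
```

{"api": "arm_command", "payload": {
  "series": "0 0 0.5 0 255;0 0 0.5 0 255;0 0 0.5 0 255;0 0 0 0 255;0 0 0 0 255;0 0 0 0 255"
}}

```text
time_s: 15.45
tool_pos: [0.5384, 0.2372, 0.0266]
tool_rot: [180.0, 0.0, 93.8]
force: [-2.4, -1.9, 5.5]
grip_width: 0.0176
grasp_force: 35.0
```

The lid has touched the floor. Next I'll release it and rise straight up.

{"api": "arm_command", "payload": {
  "series": "0 0 0 0 0;0 0 0 0 0;0 0 0 0 0;0 0 0 0 0;0 0 0 0 0;0 0 0 0 0;0 0 0 0 0;0 0 0 0 0;0 0 0 0 0;0 0 0 0 0;0 0 -5 0 0;0 0 -10 0 0;0 0 -20 0 0;0 0 -30 0 0;0 0 -30 0 0;0 0 -30 0 0;0 0 -30 0 0;0 0 -20 0 0;0 0 0 0 0;0 0 0 0 0"
}}

```text
time_s: 17.12
tool_pos: [0.539, 0.2378, 0.2032]
tool_rot: [179.8, -0.0, 93.8]
force: [-0.1, -0.2, 0.1]
grip_width: 0.0871
grasp_force: 0.0
```

Run:
```python
from h import *
togo([.5375,.237,.2],94)
s=cams.read_camera('scene'); cv2.imwrite('pics/s6.png',cv2.resize(s[110:300,170:420],None,fx=2.6,fy=2.6))
```

```text
t 17.12 tcp [0.539  0.2378 0.2032] [179.8  -0.   93.8] F [-0.1 -0.2  0.1] w 0.0871 q7 -32
 shift [-0.7 -1.6  3.2] turn -0.003
```

View pics/s6.png

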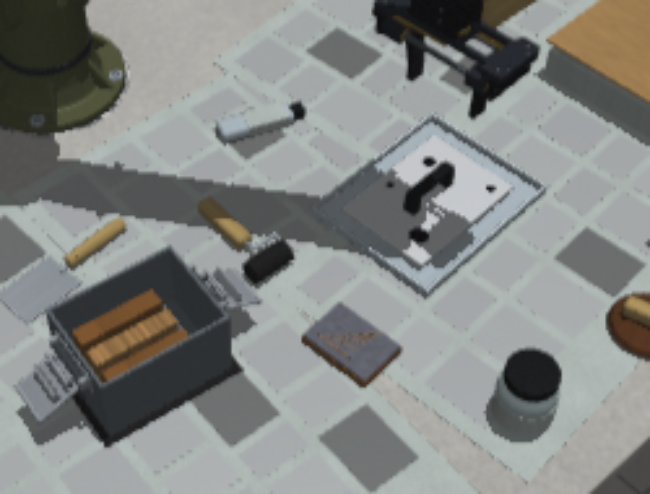

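The lid lies flat inside the tray with its handle up at (430,190). Both clips are open, and the roller and block are where they were.

```bash
python3 -c "
from cell import env
print(env.sign_off())"
```

```text
the job is handed in; nothing more can be done
None
```

The job is done and handed in at about 17 s: both clips were flipped open first and stay open, the lid lies flat in the tray with its handle up, and the roller and lino block are where they were.

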